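# Brake lever check on the microscope carriage

## Robot

A 7-joint arm with a two-finger parallel gripper is mounted at the origin on the work surface. World frame = base frame: x ahead of the robot, y to its left, z up, the work surface at z = 0. Lengths are in m, angles in rad, forces in N, time in s.
With the tool pointing down it reaches from about 0.35 to 0.9 m from the base axis. Payload 8.1 kg.
Tool frame: the origin (TCP) lies midway between the tips of the shut fingers; the grasp point (between the pads) lies 19 mm behind it; z points along the fingers, x is the direction in which the jaws open and shut, and the axes are right-handed (so a half turn about z gives the same grasp; the last joint's range is limited). The gripper opens to 92 mm and grips with 3 to 60 N. Pads are 19 mm wide; open, the fingers measure 130 mm over their backs; the gripper's body (75 mm by 190 mm) begins 47 mm behind the grasp point.
Start: joints at [1.111, 0.434, 0.025, 1.573, -0.012, 1.134, -0.075], TCP at [0.218, -0.586, 0.191] pointing down, gripper open.
Joint ranges: [-2.62, 2.62], [-0.44, 2.09], [-1.27, 1.32], [0.08, 2.57], [-1.32, 4.46], [0.12, 2], [-2.74, 2.74]. Speed limits (rad/s): [2.22, 2.22, 3.01, 3.01, 3.14, 3.14, 3.14].

## Interface

Orientations are given as a rotation vector (axis times angle).
In Python, from cell import arm gives the robot as it stands.
- The arm moves only by the tool jog_arm, never from a script. Its argument "commands" is a list of rows, each an object with "translation": the shift along the tool's x, y, z in mm, a list of three; "turn": the turn, a rotation vector about the tool's x, y, z in rad, a list of three. A call has 1 to 12 rows; each row is the pose to reach, as a shift and turn from the pose commanded when the call began, along the tool's axes at that moment; what a row does not reach only later rows make up. A row lasts 1/12 s, in which the tool goes at most 41.7 mm and 7.16 degrees, less where a joint would pass 70% of its speed; a pose out of reach is approached as far as the arm can. A call with a gripper value outside its range is refused whole. "claw" is the closure, from -1 (fully open) to 1 (shut), so that 0 is half open, set as the call begins (left out, the last holds). The fingers move at their own pace and stop on an object; "grip_force" is the grip in N (left out, the last holds). Time passes only in rows, so rows that repeat a pose let the fingers close. It gives the time, the measured TCP pose, the force and the opening at its end, in the units of the state.
- arm.observe(): the state, without advancing time (a new reading comes with each control period).
- arm.get_image(name): name is "scene" or "top"; returns the picture (420x560x3 uint8, blue, green, red); there is no depth.
- arm.camera_info(name): a dict with "vertical_fov" (degrees; the focal length in pixels is half the picture's height over the tangent of half this angle, whatever the lens; pixels are square), "cx", "cy" (the principal point, pixels), "distortion" ([k1, k2, p1, p2, k3] as OpenCV has them; the pictures are not rectified), "eye" and "rotation" of the camera in the world. Camera axes: x right, y up, looking along -z (the intrinsics and any distortion apply to the point x, -y, -z); pixel columns grow to the right and rows downward; lengths in m; the calibration is good to about 2 mm. A picture is of the moment at which its call begins. camera_info takes no time and is no camera call.
- arm.sign_off(): hands the job in, once; it reports no verdict.
Trained networks look in the newest picture that a camera, given by its name, has taken for a name from the list of things; names that differ only in an ending like _2 or _b are one class to them, and where a whole thing is asked for, a point or a joint stands for the part that bears it (a point fixed in the world has none). Each returns a list of dicts, best first, with "confidence" (0 to 1); they miss things now and then, are a little off and sometimes report something else, mostly with a low value. They report only what shows in the picture. A call takes as long as a camera call.
- arm.trace(camera, query): "region" (420x560 bool, what is visible of it) and "box" ([left, top, width, height] in pixels, round what is visible of it).
- arm.landmark_of(camera, query): "at" ([column, row] in pixels: a listed point, or the origin of a listed thing).
The state is a dict: "clock": time; "joints": joint angles; "dq": joint speeds; "joint_efforts": joint torques, N m; "position": TCP position; "ee_rot": TCP orientation; "force": force on the tool from outside, world axes, zero at the start; "ft_torque": the same for the moment, N m; "width": opening from 0.0 (shut) to 1.0 (fully open).
Only numpy, scipy, OpenCV 4.12 (cv2) and the standard library are available. Lean on these libraries where they do the work, as an engineer would, in place of code of your own. Each camera call takes 0.05 s, during which the arm holds its last target. There are 200 camera calls.

## Task

Check the brake of the microscope carriage: with the outside of the fingers, press the longer of the two hand levers on its push bar in towards the bar until it comes to its stop, which should be short of the bar, and keep it pressed there for two seconds without forcing it. Then let the lever come all the way back out and take the hand clear. Do not pinch the lever or grip the bar, leave the shorter lever alone, and do not disturb the dish, jar, brush and slide tray.

Things in the scene. Friction and masses are not known exactly. Their poses are not given: they have to be found in the camera images.
- carriage: white microscope carriage, fixed on the bench: a wheeled deck 250 x 430 mm, its top 60 mm above the bench. Origin on the bench under the middle of the push bar; z up, y along the push bar, x from the levers towards the bar and on over the deck (the pressing direction; it points roughly away from the robot, within 0.3 rad). The deck reaches from x = -30 to +220 mm; the tallest thing on it stands 110 mm above the bench
- push_bar: steel push bar of the carriage, 26 mm thick, 400 mm long with black 33 mm thick collars at its ends, its axis 150 mm above the bench, on two posts at y = -190 and +190 mm; origin and axes as the carriage. Not to be gripped.
- brake (a joint): the longer hand lever, the brake: rad, 0 = fully out (rest), grows as it is pressed in, stops firmly at 0.32, where its end is still about 25 mm short of the bar. Its pivot is vertical, 55 mm in front of the bar's axis; the lever springs back by itself: about 2.5 N at its end to start it, 6 to 8 N at the stop
- brake_pivot (a point): on the long lever's pivot, at mid-height of its black blade (130 mm long from here, 22 mm tall, 11 mm thick, 150 mm above the bench); y along the blade to its free end, -x out of the face to be pressed, z up; turns with the lever. At rest the blade slants 0.25 rad outwards from the bar's direction, at the stop 0.07 rad inwards. Its inner face (to the bar) must not be touched
- brake_press (a point): point on the outer face of the long lever, at mid-height, 25 mm from its free end and 105 mm from the pivot: a good place to press. It moves with the lever, about 34 mm from rest to stop. Axes as at the pivot. The outer half of the blade is brake_c0, the inner half brake_c1
- release (a joint): the shorter hand lever (75 mm long black blade, otherwise alike), the column release: rad, 0 = fully out, 0.32 = stop. To be left alone. The two levers sit one behind the other along the bar, pivots 170 mm apart, both with free ends to the carriage's +y; which of the two places holds the long one varies
- release_press (a point): point on the outer face of the short lever, mid-height, 50 mm from its pivot
- dish: closed clear dish, 90 mm across, 16 mm high, lying on the stage plate of the deck; origin at the centre of its underside
- jar: small jar with black cap, 54 mm across, 75 mm high, standing on the bench in front of the carriage's left end; origin at the centre of its underside
- paint_brush: brush 170 mm long lying on the bench below and in front of the levers; origin under its middle
- slide_tray: white slide tray 100 x 70 x 25 mm on the bench by the carriage's right end; origin at the centre of its underside

How it is judged:
On the way:
1. the long lever is kept against its stop by the fingers (value of joint brake above 0.285 rad and contact force between the fingers and brake_c0 above 1 N), for 1.5 s.
At the end, for the whole second after the job is handed in: after 1.5 s against its stop (joint above 0.285 of 0.32 rad, pressed by the fingers) the long lever is fully out again and still (below 0.03 rad), the short lever is out, and the dish, jar, brush and tray lie within 12 mm of where they were (value of joint each of brake, release below 0.03 rad and velocity of joint brake below 0.05 rad/s and distance of each of dish, jar, paint_brush, slide_tray from where it was at the start of the episode below 0.012 m); the robot touches nothing.
It fails at once if the short lever is pressed (value of joint release above 0.06 rad).
It fails at once if the long lever is pinched or hooked from behind (contact force between the fingers and brake_c1 above 2 N).
It fails at once if the push bar is gripped or pushed with the fingers (contact force between the fingers and push_bar above 5 N).
It fails at once if the lever is forced (over 60 N) (contact force between anything else and brake_c0 above 60 N).
It fails at once if a bystander is moved or lifted (distance of any of dish, jar, paint_brush, slide_tray from where it was at the start of the episode above 0.012 m).
It also fails if it takes over 45 s, if anything falls off the work surface, if the arm or the gripper's body presses on something with over 40 N, if the wrist force passes 120 N, or if a joint passes its speed limit or range.

## Working session

There is one attempt and no reset: what is moved stays moved. The work goes in short steps, Python scripts to look and compute and a tool call to move; the robot and the scene stay as the last step left them, time stands still between calls to the robot, and variables do not carry over. Pictures are saved under pics/ and viewed, about 8 in all and at most 12, crops included, and the job is handed in when it is done.

Besides the shell and the picture viewer there is one more tool, called after "Call:" by a JSON object that holds its "fn" and its "kwargs", one argument or row to a line. jog_arm: Moves the arm, as the interface text tells. Its arguments: {"type":"object","properties":{"commands":{"type":"array","items":{"type":"object","properties":{"translation":{"type":"array","items":{"type":"number"}},"turn":{"type":"array","items":{"type":"number"}}}}},"claw":{"type":"number"},"grip_force":{"type":"number"}},"required":["commands"]}

```bash
mkdir -p pics; cat > h.py <<'E'
import numpy as np, cv2
from cell import arm
def K(n):
    i=arm.camera_info(n); f=210/np.tan(np.radians(i["vertical_fov"])/2)
    return np.array([[f,0,i["cx"]],[0,f,i["cy"]],[0,0,1.]]),np.array(i["distortion"],float),np.array(i["eye"]),np.array(i["rotation"])
def ray(n,px):
    k,d,e,R=K(n); u=cv2.undistortPoints(np.array([[px]],float),k,d)[0,0]
    return e,R@np.array([u[0],-u[1],-1.])
def at_z(n,px,z):
    e,v=ray(n,px); return e+v*(z-e[2])/v[2]
def tri(a,pa,b,pb):
    e1,v1=ray(a,pa);e2,v2=ray(b,pb); v1=v1/np.linalg.norm(v1);v2=v2/np.linalg.norm(v2)
    s=np.linalg.lstsq(np.c_[v1,-v2],e2-e1,rcond=None)[0]; p,q=e1+s[0]*v1,e2+s[1]*v2
    return (p+q)/2,np.linalg.norm(p-q)
def proj(n,P):
    k,d,e,R=K(n); c=(np.atleast_2d(P)-e)@R; c=c*[1,-1,-1]
    return cv2.projectPoints(c,np.zeros(3),np.zeros(3),k,d)[0][:,0]
E
python3 - <<'E'
from h import *
ims=[arm.get_image(n) for n in("scene","top")]
for n,i in zip(("scene","top"),ims): cv2.imwrite(f"pics/{n}0.png",i); print(n,arm.camera_info(n)["eye"])
np.set_printoptions(precision=3,suppress=True)
for q,z in [("carriage",0),("push_bar",0),("brake_pivot",.15),("brake_press",.15),("release_press",.15),("dish",.07),("jar",0),("paint_brush",0),("slide_tray",0)]:
    r={n:arm.landmark_of(n,q)[:2] for n in("scene","top")}
    for n in r:
        for x in r[n]: print(q,n,np.round(x["at"],1),round(x["confidence"],2),at_z(n,x["at"],z))
    if r["scene"] and r["top"]: print("   tri",*tri("scene",r["scene"][0]["at"],"top",r["top"][0]["at"]))
s=arm.observe(); print(s["clock"],s["position"],s["ee_rot"],s["force"],s["width"])
E
```

```text
scene [1.26954896 0.16240645 0.92121282]
top [ 0.42301363 -0.01903808  1.01109916]Traceback (most recent call last):
  File "<stdin>", line 8, in <module>
  File "h.py", line 10, in at_z
    e,v=ray(n,px); return e+v*(z-e[2])/v[2]
                                       ~^^^
IndexError: invalid index to scalar variable.
```

```bash
sed -i 's/np.array(i\["rotation"\])/cv2.Rodrigues(np.array(i["rotation"],float))[0]/' h.py
python3 - <<'E'
from h import *
np.set_printoptions(precision=3,suppress=True)
print(arm.camera_info("top")["rotation"],K("top")[3][:,2],K("scene")[3][:,2])
for q,z in [("carriage",0),("push_bar",0),("brake_pivot",.15),("brake_press",.15),("release_press",.15),("dish",.07),("jar",0),("paint_brush",0),("slide_tray",0)]:
    r={n:arm.landmark_of(n,q)[:2] for n in("scene","top")}
    for n in r:
        for x in r[n]: print(q,n,np.round(x["at"],1),round(x["confidence"],2),at_z(n,x["at"],z))
    if r["scene"] and r["top"]: print("   tri",*tri("scene",r["scene"][0]["at"],"top",r["top"][0]["at"]))
s=arm.observe(); print(s["clock"],s["position"],s["ee_rot"],s["force"],s["width"])
E
```

```text
[ 0.165 -0.178 -1.631] [-0.215  0.016  0.977] [0.616 0.19  0.764]
carriage scene [279.2 225.2] 0.84 [ 0.591 -0.039  0.   ]
carriage top [279.6 224.1] 0.82 [ 0.601 -0.038  0.   ]
   tri [ 0.599 -0.037  0.011] 0.0015115885696232536
push_bar top [281.6 222.3] 0.94 [ 0.605 -0.044  0.   ]
brake_pivot top [285.1 241.4] 0.82 [ 0.537 -0.045  0.15 ]
brake_press scene [335.1 165.6] 0.76 [0.504 0.058 0.15 ]
brake_press top [237.8 259.9] 0.86 [0.505 0.057 0.15 ]
brake_press top [281.6 226.8] 0.25 [ 0.569 -0.039  0.15 ]
   tri [0.504 0.058 0.15 ] 0.0006952148059188429
release_press scene [241.1 151. ] 0.68 [ 0.53  -0.153  0.15 ]
release_press top [340.1 242.1] 0.65 [ 0.527 -0.161  0.15 ]
   tri [ 0.527 -0.158  0.147] 0.007125149617321704
dish scene [296.2 253.7] 0.64 [0.701 0.033 0.07 ]
dish scene [237.4 149. ] 0.27 [ 0.45  -0.197  0.07 ]
dish top [248.5 176. ] 0.82 [0.711 0.029 0.07 ]
   tri [0.708 0.032 0.078] 0.0055213793475275925
jar scene [387.4 200.9] 0.63 [ 0.43  0.19 -0.  ]
jar top [192.9 300.7] 0.58 [0.427 0.185 0.   ]
   tri [ 0.426  0.188 -0.005] 0.0042730784499258115
paint_brush scene [282.2 177.4] 0.59 [ 0.442 -0.08   0.   ]
paint_brush top [299.2 283.6] 0.77 [ 0.451 -0.076  0.   ]
   tri [ 0.451 -0.076  0.011] 0.0021404870478601607
slide_tray scene [168.  175.1] 0.92 [ 0.531 -0.358  0.   ]
slide_tray top [401.  242.7] 0.87 [ 0.533 -0.339  0.   ]
slide_tray top [296.5 286.3] 0.41 [ 0.445 -0.069  0.   ]
   tri [ 0.535 -0.346  0.005] 0.017509818169899983
1.1 [ 0.218 -0.586  0.191] [-2.58   1.792 -0.   ] [ 0.22  -0.083 -0.034] 1.001525795117994
```

View pics/top0.png

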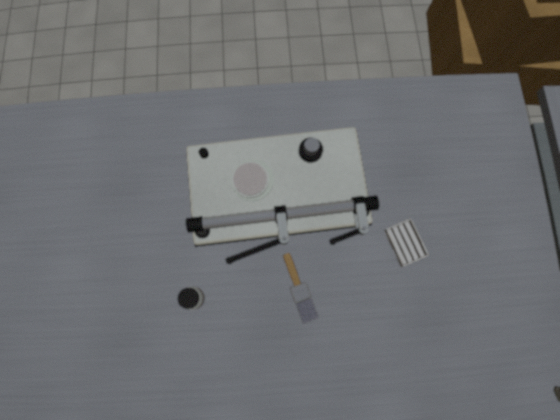

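View pics/scene0.png

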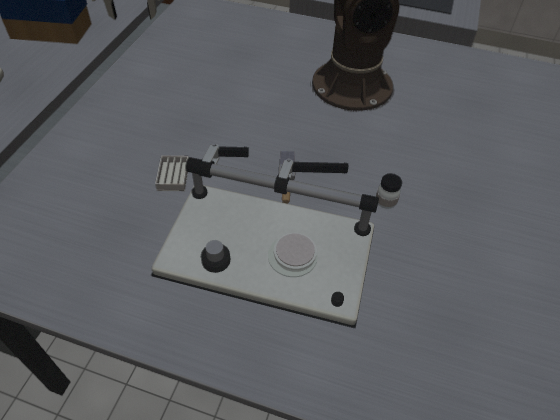

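```bash
python3 - <<'E'
from h import *
from scipy.spatial.transform import Rotation as Ro
np.set_printoptions(precision=3,suppress=True)
p=lambda c,r,z=.15:at_z("top",(c,r),z)
a,b=p(195,224),p(371,203); d=a-b; print("collars",a,b,np.linalg.norm(d),"yaw",np.arctan2(-d[0],d[1]))
a,b=p(198.5,151,.0),0
d1,d2=p(228,260.5),p(279,243); print("blade",d1,d2,np.arctan2(-(d1-d2)[0],(d1-d2)[1]))
t=arm.trace("top","push_bar")[0]; m=np.argwhere(t["region"])[:,::-1]
W=np.array([p(*x) for x in m[::7]]); c=W.mean(0); u,s,vt=np.linalg.svd(W[:,:2]-c[:2],full_matrices=False); v=vt[0]*np.sign(vt[0][1]); print("bar",c,"yaw",np.arctan2(-v[0],v[1]),t["confidence"],np.ptp((W[:,:2]-c[:2])@v))
yaw=np.arctan2(-v[0],v[1])
ps=np.array([.505,.057]);
for nm,ps in(("press",ps),):
  for th in(.25,-.07):
    # pivot from press at rest
    f=lambda th:np.array([[np.cos(yaw+th),-np.sin(yaw+th)],[np.sin(yaw+th),np.cos(yaw+th)]])@[-.0055,.105]
    print("pivot",ps-f(.25),"press at",th,ps-f(.25)+f(th))
s=arm.observe(); print(s["clock"],Ro.from_rotvec(s["ee_rot"]).as_matrix())
E
```

```text
collars [0.587 0.146 0.15 ] [ 0.608 -0.237  0.15 ] 0.3828346552130762 yaw 0.05360689321110829
blade [0.505 0.078 0.15 ] [ 0.534 -0.031  0.15 ] 0.26564844119095676
bar [0.522 0.024 0.15 ] yaw 0.2841220045871032 0.72 0.13302335853229114
pivot [ 0.563 -0.031] press at 0.25 [0.505 0.057]
pivot [ 0.563 -0.031] press at -0.07 [0.536 0.071]
1.15 [[ 0.349 -0.937 -0.   ]
 [-0.937 -0.349 -0.   ]
 [ 0.     0.    -1.   ]]
```

Call:
{"fn": "jog_arm", "kwargs": {
  "commands": [
    {"translation": [-10, -20, -40], "turn": [0, 0, -0.04]},
    {"translation": [-28, -52, -59], "turn": [0, 0, -0.1]},
    {"translation": [-46, -86, -59], "turn": [0, 0, -0.17]},
    {"translation": [-64, -120, -59], "turn": [0, 0, -0.24]},
    {"translation": [-82, -154, -59], "turn": [0, 0, -0.31]},
    {"translation": [-100, -188, -59], "turn": [0, 0, -0.38]},
    {"translation": [-118, -222, -59], "turn": [0, 0, -0.45]},
    {"translation": [-135, -250, -59], "turn": [0, 0, -0.5]},
    {"translation": [-147, -271, -59], "turn": [0, 0, -0.517]},
    {"translation": [-147, -271, -59], "turn": [0, 0, -0.517]}
  ],
  "claw": 1,
  "grip_force": 20
}}

```text
clock: 1.98
position: [0.4252, -0.3476, 0.2505]
ee_rot: [-2.955, 1.058, -0.002]
force: [0.9, 0.7, -0.9]
width: 0.326
```

Call:
{"fn": "jog_arm", "kwargs": {
  "commands": [
    {"translation": [-25, -31, 0], "turn": [0, 0, -0.07]},
    {"translation": [-50, -62, 0], "turn": [0, 0, -0.14]},
    {"translation": [-75, -94, 0], "turn": [0, 0, -0.21]},
    {"translation": [-100, -125, 0], "turn": [0, 0, -0.28]},
    {"translation": [-125, -156, 0], "turn": [0, 0, -0.35]},
    {"translation": [-150, -187, 0], "turn": [0, 0, -0.42]},
    {"translation": [-175, -219, 0], "turn": [0, 0, -0.5]},
    {"translation": [-200, -250, 0], "turn": [0, 0, -0.57]},
    {"translation": [-225, -281, 0], "turn": [0, 0, -0.64]},
    {"translation": [-245, -306, 0], "turn": [0, 0, -0.7]},
    {"translation": [-254, -317, 0], "turn": [0, 0, -0.717]},
    {"translation": [-254, -317, 0], "turn": [0, 0, -0.717]}
  ]
}}

```text
clock: 2.98
position: [0.4296, 0.0561, 0.2506]
ee_rot: [-3.14, -0.04, -0.001]
force: [-0.3, -0.1, 0.2]
width: 0.005
```

Call:
{"fn": "jog_arm", "kwargs": {
  "commands": [
    {"translation": [0, 0, 30]},
    {"translation": [0, 0, 60]},
    {"translation": [0, -1, 90]},
    {"translation": [0, -2, 112]},
    {"translation": [0, -2, 121]},
    {"translation": [10, -2, 121]},
    {"translation": [20, -2, 121]},
    {"translation": [30, -2, 121]},
    {"translation": [36, -2, 121]},
    {"translation": [36, -2, 121]}
  ]
}}

```text
schema error: expected keys translation, turn
```

```bash
python3 - <<'E'
from h import *
a=arm.get_image("top")[190:320,150:400]; b=arm.get_image("scene")[90:240,140:440]
cv2.imwrite("pics/near.png",np.vstack([cv2.resize(a,(600,312),interpolation=2),cv2.resize(b,(600,288)[:2],interpolation=2)]))
s=arm.observe(); print(s["clock"],s["position"],s["force"]); print(arm.landmark_of("top","brake_press")[:2],arm.landmark_of("scene","brake_press")[:2])
E
```

```text
3.0833 [0.42972572 0.05198774 0.25015603] [-0.57524812 -0.78947747  0.56517833]
[{'at': [238.2, 260.2], 'confidence': 0.74}] [{'at': [334.8, 167.0], 'confidence': 0.71}, {'at': [387.7, 199.1], 'confidence': 0.65}]
```

View pics/near.png

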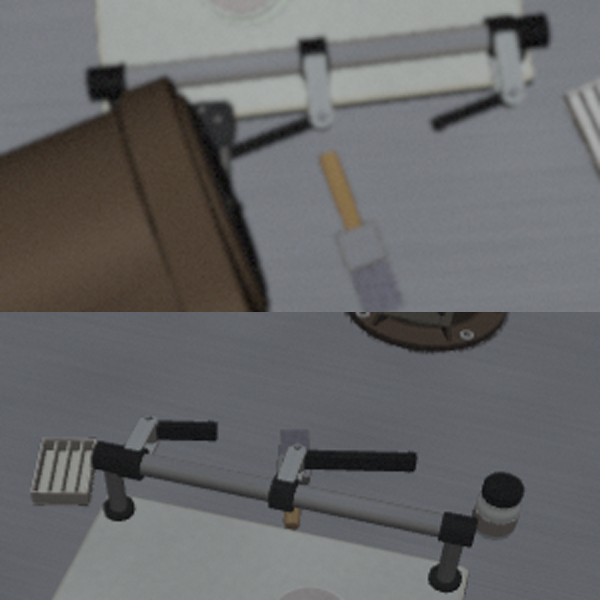

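```bash
python3 - <<'E'
from h import *
cv2.imwrite("pics/sc2.png",np.hstack([arm.get_image("scene")[:300,150:500],arm.get_image("top")[120:420,100:450]]))
s=arm.observe(); print(s["clock"],s["position"],proj("scene",s["position"]),proj("top",s["position"]))
E
```

```text
3.2833 [0.42979159 0.05117339 0.25011647] [[345.50243286 108.67264179]] [[238.15254812 295.62854646]]
```

View pics/sc2.png

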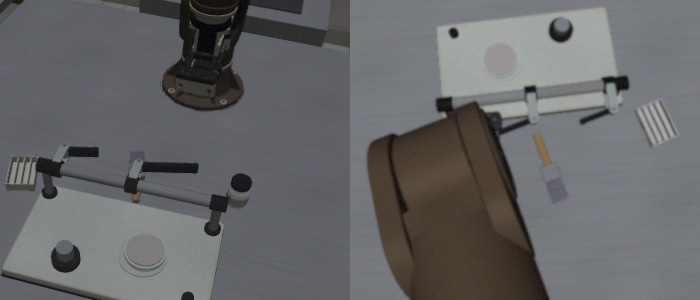

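Call:
{"fn": "jog_arm", "kwargs": {
  "commands": [
    {"translation": [0, -2, 30], "turn": [0, 0, 0]},
    {"translation": [0, -4, 60], "turn": [0, 0, 0]},
    {"translation": [0, -6, 90], "turn": [0, 0, 0]},
    {"translation": [0, -7, 112], "turn": [0, 0, 0]},
    {"translation": [0, -7, 120], "turn": [0, 0, 0]},
    {"translation": [8, -7, 120], "turn": [0, 0, 0]},
    {"translation": [16, -7, 120], "turn": [0, 0, 0]},
    {"translation": [24, -7, 120], "turn": [0, 0, 0]},
    {"translation": [30, -7, 120], "turn": [0, 0, 0]},
    {"translation": [30, -7, 120], "turn": [0, 0, 0]},
    {"translation": [30, -7, 120], "turn": [0, 0, 0]}
  ]
}}

```text
clock: 4.2
position: [0.4603, 0.0605, 0.1308]
ee_rot: [-3.141, -0.031, -0.002]
force: [-0.4, 0.5, -0.2]
width: 0.003
```

```bash
python3 - <<'E'
from h import *
a=arm.get_image("scene"); s=arm.observe(); print(s["clock"],s["position"],s["ee_rot"],s["force"],proj("scene",s["position"]),proj("scene",s["position"]+[0.019,0,.02]))
cv2.imwrite("pics/near2.png",cv2.resize(a[90:240,240:440],(800,600),interpolation=2))
E
```

```text
4.25 [0.45972645 0.06050854 0.13059416] [-3.14138873e+00 -3.12498457e-02 -7.36145642e-04] [ 0.18984383 -0.23594347 -0.02998117] [[339.91450026 158.80303908]] [[338.94739406 158.08439372]]
```

View pics/near2.png

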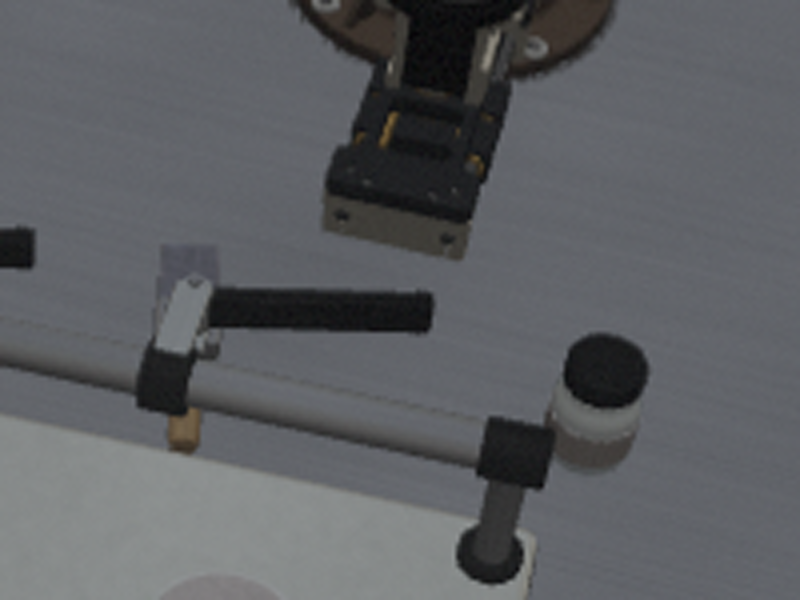

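Call:
{"fn": "jog_arm", "kwargs": {
  "commands": [
    {"translation": [6, 2, 0], "turn": [0, 0, 0]},
    {"translation": [12, 2, 0], "turn": [0, 0, 0]},
    {"translation": [18, 2, 0], "turn": [0, 0, 0]},
    {"translation": [22, 2, 0], "turn": [0, 0, 0]},
    {"translation": [26, 2, 0], "turn": [0, 0, 0]},
    {"translation": [30, 2, 0], "turn": [0, 0, 0]},
    {"translation": [30, 2, 0], "turn": [0, 0, 0]},
    {"translation": [30, 2, 0], "turn": [0, 0, 0]}
  ]
}}

```text
clock: 4.92
position: [0.4896, 0.0591, 0.1301]
ee_rot: [-3.141, -0.031, 0.0]
force: [0.3, -0.7, 0.0]
width: 0.006
```

```bash
python3 - <<'E'
from h import *
p=np.array(arm.observe()["position"]);print(p)
print(proj("scene",[[.555,.0225,.197],[.555,.0975,.197]]))
E
```

```text
[0.48958982 0.05911292 0.13011249]
[[314.97336525 162.22533876]
 [350.2716928  170.97176029]]
```

Call:
{"fn": "jog_arm", "kwargs": {
  "commands": [
    {"translation": [3, 0, 0], "turn": [0, 0, 0]},
    {"translation": [6, 0, 0], "turn": [0, 0, 0]},
    {"translation": [9, 0, 0], "turn": [0, 0, 0]},
    {"translation": [12, 0, 0], "turn": [0, 0, 0]},
    {"translation": [12, 0, 0], "turn": [0, 0, 0]},
    {"translation": [12, 0, 0], "turn": [0, 0, 0]}
  ]
}}

```text
clock: 5.42
position: [0.5017, 0.0593, 0.1302]
ee_rot: [-3.141, -0.031, 0.0]
force: [0.2, -0.2, 0.0]
width: 0.007
```

```bash
python3 - <<'E'
from h import *
a=arm.get_image("scene"); s=arm.observe(); print(s["clock"],s["position"],s["force"])
cv2.imwrite("pics/near3.png",cv2.resize(a[110:230,260:420],(800,600),interpolation=2))
E
```

```text
5.4667 [0.50147841 0.05926684 0.1301511 ] [ 0.08910107 -1.3450732   0.63778928]
```

View pics/near3.png

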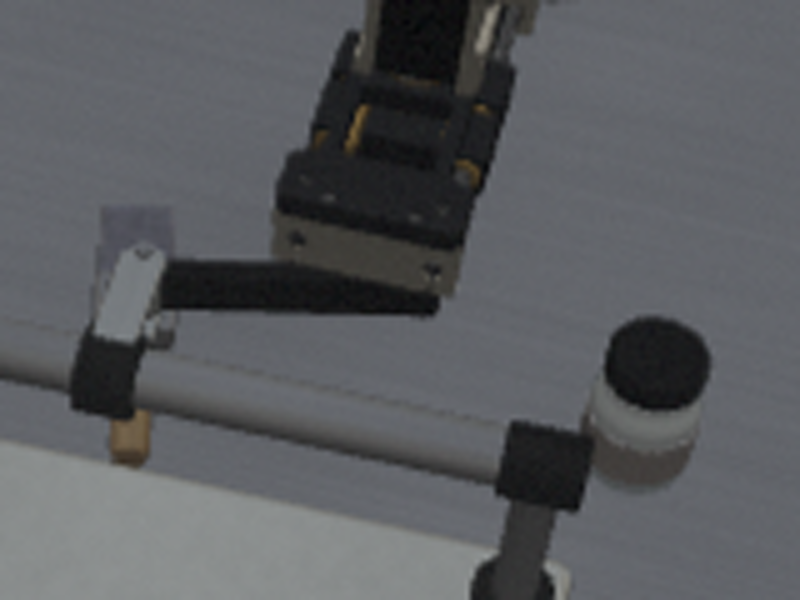

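Call:
{"fn": "jog_arm", "kwargs": {
  "commands": [
    {"translation": [2, 0, 0], "turn": [0, 0, 0]},
    {"translation": [4, 0, 0], "turn": [0, 0, 0]},
    {"translation": [6, 0, 0], "turn": [0, 0, 0]},
    {"translation": [8, 0, 0], "turn": [0, 0, 0]},
    {"translation": [8, 0, 0], "turn": [0, 0, 0]},
    {"translation": [8, 0, 0], "turn": [0, 0, 0]}
  ]
}}

```text
clock: 5.97
position: [0.5096, 0.0594, 0.1301]
ee_rot: [-3.141, -0.031, 0.0]
force: [0.3, 0.2, -0.0]
width: 0.004
```

```bash
python3 - <<'E'
from h import *
for n,q in(("scene","brake"),("scene","release")):
    for t in arm.trace(n,q)[:1]:print(q,t["box"],t["confidence"])
for i in range(3): arm.get_image("scene");s=arm.observe(); print(s["clock"],s["position"],s["force"])
E
```

```text
brake [289.0, 158.6, 57.5, 18.8] 0.98
release [211.6, 147.7, 36.9, 12.6] 0.54
6.1167 [0.5094274  0.05941    0.13019212] [0.41134929 0.09323149 0.53374979]
6.1667 [0.50943509 0.05943911 0.13020384] [-0.54217312  0.56791359 -0.68638743]
6.2167 [0.50944183 0.05941674 0.13022322] [-0.05341993 -0.06696354  0.27419238]
```

```bash
python3 - <<'E'
from h import *
a=arm.get_image("scene")[120:220,260:400]; b=arm.get_image("top")[190:290,190:330]
f=lambda i:cv2.convertScaleAbs(cv2.resize(i,(560,400),interpolation=2)[:300],alpha=1.9,beta=15)
cv2.imwrite("pics/n4.png",np.vstack([f(a),f(b)]))
s=arm.observe(); p=np.array(s["position"]); print(s["clock"],p,proj("scene",[p,p+[.019,0,.02],p+[0.08,0,.066]]),proj("top",[p,p+[.019,0,.02]]))
E
```

```text
6.3167 [0.50948036 0.05944318 0.13024744] [[334.12711771 173.71670727]
 [332.98572431 173.3555456 ]
 [327.99121103 178.30756019]] [[237.61895442 258.46664191]
 [236.2938652  248.60761648]]
```

View pics/n4.png

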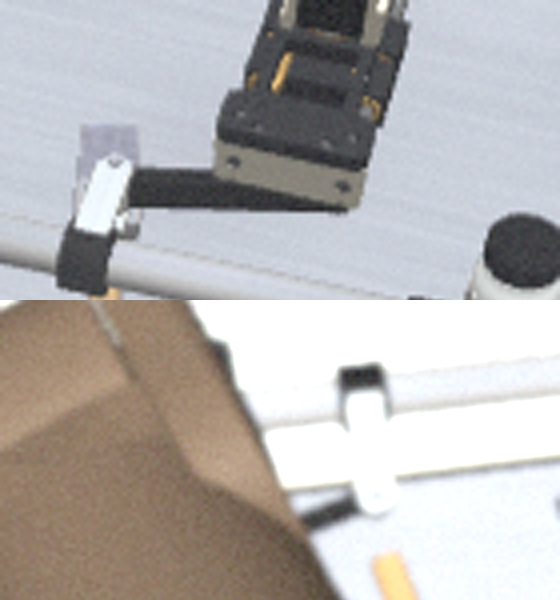

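```bash
python3 - <<'E'
from h import *
from scipy.optimize import least_squares
np.set_printoptions(precision=4,suppress=True)
T=np.array([[.4298,.0512,.2501],[.4597,.0605,.1306],[.5015,.0593,.1302],[.5095,.0594,.1302]])
BL=np.array([[328,93],[320.75,147.5],[314.6,160],[313.75,165]]);BR=np.array([[362,98],[355.75,154.75],[350.6,169],[350,172]])
for c in(BL,BR):
    r=least_squares(lambda o:(proj("scene",T+o)-c).ravel(),[.05,0,.06]); print(r.x,np.round(r.fun,1))
    print([at_z("scene",x,t[2]+.066)-t for x,t in zip(c,T)])
print("base",at_z("scene",(353,83),0), at_z("scene",(365,10),.3))
s=arm.observe(); print(s["joints"])
E
```

```text
[ 0.0576 -0.0353  0.0742] [-2.  -0.4  0.5  0.4  0.8  1.2  0.7 -1.2]
[array([ 0.0467, -0.0333,  0.066 ]), array([ 0.0481, -0.0383,  0.066 ]), array([ 0.0467, -0.0394,  0.066 ]), array([ 0.0533, -0.0373,  0.066 ])]
[0.072  0.0392 0.0911] [ 1.   0.1 -0.2  0.3 -0.3 -0.1 -0.5 -0.3]
[array([0.0391, 0.0342, 0.066 ]), array([0.0445, 0.0373, 0.066 ]), array([0.047 , 0.0375, 0.066 ]), array([0.0478, 0.0382, 0.066 ])]
base [-0.0133  0.003   0.    ] [0.0968 0.0168 0.3   ]
[ 0.206   0.3774 -0.5522  1.8868  0.2412  0.9433 -0.4376]
```

Call:
{"fn": "jog_arm", "kwargs": {
  "commands": [
    {"translation": [-20, 0, 0], "turn": [0, 0, 0]},
    {"translation": [-40, 0, 0], "turn": [0, 0, 0]},
    {"translation": [-60, 0, -20], "turn": [0, 0, 0]},
    {"translation": [-70, 0, -50], "turn": [0, 0, 0]},
    {"translation": [-70, 0, -60], "turn": [0, 0, 0]},
    {"translation": [-70, 0, -60], "turn": [0, 0, 0]},
    {"translation": [-70, 0, -60], "turn": [0, 0, 0]},
    {"translation": [-70, 0, -60], "turn": [0, 0, 0]},
    {"translation": [-70, 0, -60], "turn": [0, 0, 0]},
    {"translation": [-70, 0, -60], "turn": [0, 0, 0]},
    {"translation": [-70, 0, -60], "turn": [0, 0, 0]},
    {"translation": [-70, 0, -60], "turn": [0, 0, 0]}
  ],
  "claw": -1
}}

```text
clock: 7.32
position: [0.4394, 0.0581, 0.1897]
ee_rot: [-3.141, -0.031, 0.001]
force: [0.7, 0.3, -0.7]
width: 0.83
```

```bash
python3 - <<'E'
from h import *
a=arm.get_image("scene"); s=arm.observe(); p=np.array(s["position"]); print(s["clock"],p,s["width"])
f=lambda i:cv2.convertScaleAbs(cv2.resize(i,(800,600),interpolation=2),alpha=1.6,beta=20)
im=f(a[50:200,240:440])
# front finger tip rectangle at tip height & body-bottom height
for z in(0,.066):
  for o in([.046,-.0095],[.046,.0095],[.065,.0095],[.065,-.0095]):
    q=proj("scene",p+[*o,z])[0]; print(z,o,np.round(q,1)); cv2.circle(im,(int((q[0]-240)*4),int((q[1]-50)*4)),3,(0,0,255) if z==0 else (0,255,0),-1)
cv2.imwrite("pics/n5.png",im)
E
```

```text
7.3667 [0.43940251 0.05806477 0.18982468] 0.8704531499599749
0 [0.046, -0.0095] [334.9 145.9]
0 [0.046, 0.0095] [343.5 147.9]
0 [0.065, 0.0095] [341.4 153.7]
0 [0.065, -0.0095] [332.8 151.7]
0.066 [0.046, -0.0095] [338.4 122.4]
0.066 [0.046, 0.0095] [347.4 124.5]
0.066 [0.065, 0.0095] [345.3 130.3]
0.066 [0.065, -0.0095] [336.2 128.2]
```

View pics/n5.png

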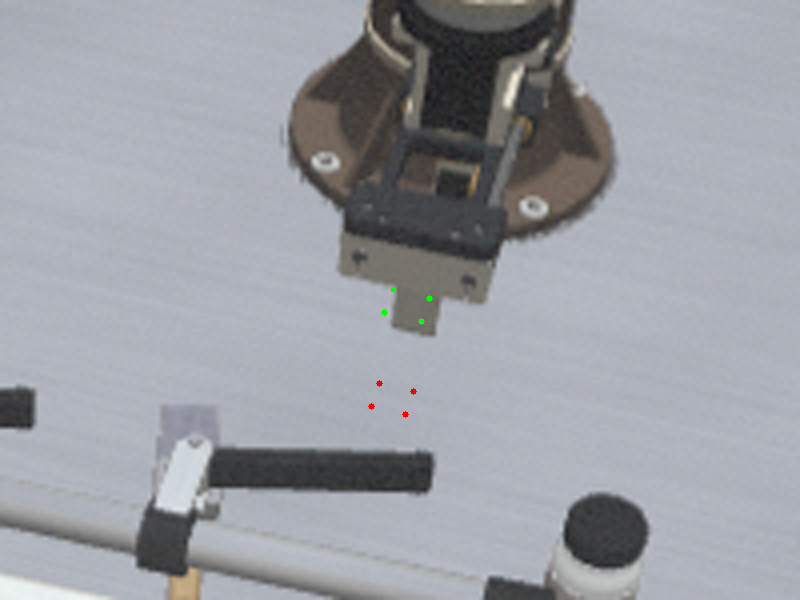

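```bash
python3 - <<'E'
from h import *
np.set_printoptions(precision=3,suppress=True)
a=arm.get_image("top"); s=arm.observe(); p=np.array(s["position"]); print(s["clock"],p,s["width"])
for z in(.316,.34,.364,.39): print(z,at_z("top",(240,232),z),"vs .4297")
im=cv2.convertScaleAbs(cv2.resize(a[200:350,150:350],(800,600),interpolation=2),alpha=1.6,beta=20)
for o in([0,0,0],[.06,-.0095,0],[.06,.0095,0],[.06,.0095,.066],[.06,-.0095,.066]):
    q=proj("top",p+o)[0]; print(o,q); cv2.circle(im,(int((q[0]-150)*4),int((q[1]-200)*4)),3,(0,0,255) if o[2]==0 else (0,255,0),-1)
cv2.imwrite("pics/n6.png",im)
E
```

```text
7.4167 [0.439 0.058 0.19 ] 0.9157815683680375
0.316 [0.536 0.037 0.316] vs .4297
0.34 [0.532 0.035 0.34 ] vs .4297
0.364 [0.529 0.033 0.364] vs .4297
0.39 [0.524 0.031 0.39 ] vs .4297
[0, 0, 0] [237.234 290.992]
[0.06, -0.0095, 0] [240.481 260.359]
[0.06, 0.0095, 0] [231.023 260.978]
[0.06, 0.0095, 0.066] [227.109 257.894]
[0.06, -0.0095, 0.066] [237.376 257.223]
```

View pics/n6.png

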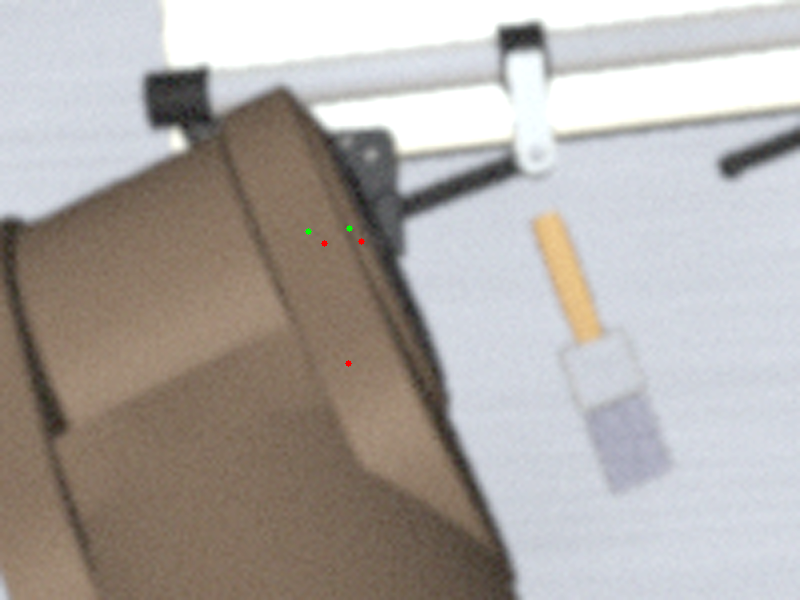

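```bash
python3 - <<'E'
from h import *
np.set_printoptions(precision=3,suppress=True)
p=np.array([.4394,.058,.190])
print("tri black corner",*[x-p*(i==0) for i,x in enumerate(tri("scene",(326.2,108),"top",(250.2,233.7)))])
for z in(.066,.09,.114): print(z,at_z("scene",(324.5,118),.19+z)-p,at_z("scene",(361.2,125.7),.19+z)-p)
for z in(.03,.04,.05): print("tip",z,at_z("scene",(343.5,133.2),.19+z)-p)
s=arm.observe();print(s["width"],s["position"],s["clock"])
E
```

```text
tri black corner [ 0.091 -0.035  0.131] [0.009 0.009 0.009]
0.066 [ 0.042 -0.04   0.066] [0.04  0.037 0.066]
0.09 [ 0.071 -0.035  0.09 ] [0.069 0.04  0.09 ]
0.114 [ 0.099 -0.03   0.114] [0.097 0.042 0.114]
tip 0.03 [0.034 0.003 0.03 ]
tip 0.04 [0.045 0.004 0.04 ]
tip 0.05 [0.057 0.006 0.05 ]
0.9157815683680375 [0.439 0.058 0.19 ] 7.4167
```

Call:
{"fn": "jog_arm", "kwargs": {
  "commands": [
    {"translation": [-10, 0, 0], "turn": [0, 0, 0]},
    {"translation": [-10, 0, 0], "turn": [0, 0, 0]},
    {"translation": [-10, 0, 0], "turn": [0, 0, 0]},
    {"translation": [-10, 0, 0], "turn": [0, 0, 0]},
    {"translation": [-10, 0, 0], "turn": [0, 0, 0]},
    {"translation": [-10, 0, 0], "turn": [0, 0, 0]},
    {"translation": [-10, 2, 20], "turn": [0, 0, 0]},
    {"translation": [-10, 2, 40], "turn": [0, 0, 0]},
    {"translation": [-10, 2, 60], "turn": [0, 0, 0]},
    {"translation": [-10, 2, 80], "turn": [0, 0, 0]},
    {"translation": [-10, 2, 80], "turn": [0, 0, 0]},
    {"translation": [-10, 2, 80], "turn": [0, 0, 0]}
  ],
  "claw": 1
}}

```text
clock: 8.42
position: [0.429, 0.0559, 0.1099]
ee_rot: [-3.141, -0.032, 0.003]
force: [0.1, 0.5, 0.3]
width: 0.139
```

```bash
python3 - <<'E'
from h import *
a=arm.get_image("scene"); s=arm.observe(); p=np.array(s["position"]); print(s["clock"],p,s["width"],s["force"])
im=cv2.convertScaleAbs(cv2.resize(a[80:200,270:430],(800,600),interpolation=2),alpha=1.6,beta=20)
for o,c in(([.019,-.0095,0],0),([.019,.0095,0],0),([.019,-.0095,.045],1),([.019,.0095,.045],1),([.091,-.035,.107],1),([.091,.039,.107],1)):
    q=proj("scene",p+o)[0]; cv2.circle(im,(int((q[0]-270)*5),int((q[1]-80)*5)),3,(0,0,255) if c==0 else (0,255,0),-1)
cv2.imwrite("pics/n7.png",im)
E
```

```text
8.4667 [0.42984264 0.05607612 0.1107852 ] 0.09780018953236509 [ 0.18964516 -0.34166112 -0.04618096]
```

View pics/n7.png

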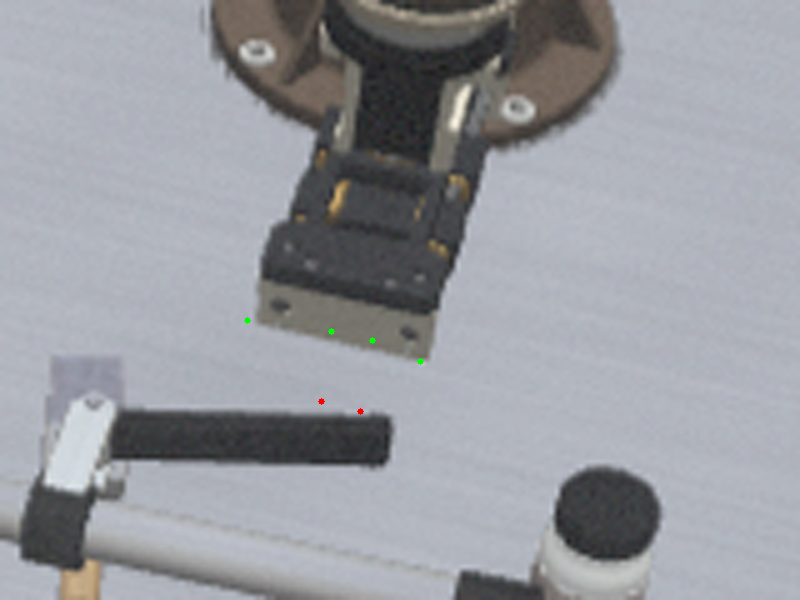

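Call:
{"fn": "jog_arm", "kwargs": {
  "commands": [
    {"translation": [0, 0, 15], "turn": [0, 0, 0]},
    {"translation": [0, 0, 29], "turn": [0, 0, 0]},
    {"translation": [10, 0, 29], "turn": [0, 0, 0]},
    {"translation": [20, 0, 29], "turn": [0, 0, 0]},
    {"translation": [30, 0, 29], "turn": [0, 0, 0]},
    {"translation": [40, 0, 29], "turn": [0, 0, 0]},
    {"translation": [46, 0, 29], "turn": [0, 0, 0]},
    {"translation": [50, 0, 29], "turn": [0, 0, 0]},
    {"translation": [54, 0, 29], "turn": [0, 0, 0]},
    {"translation": [58, 0, 29], "turn": [0, 0, 0]},
    {"translation": [58, 0, 29], "turn": [0, 0, 0]},
    {"translation": [58, 0, 29], "turn": [0, 0, 0]}
  ]
}}

```text
clock: 9.47
position: [0.4868, 0.0569, 0.081]
ee_rot: [3.141, 0.032, -0.002]
force: [-4.0, 0.6, 1.0]
width: 0.007
```

Call:
{"fn": "jog_arm", "kwargs": {
  "commands": [
    {"translation": [3, 0, 0], "turn": [0, 0, 0]},
    {"translation": [6, 0, 0], "turn": [0, 0, 0]},
    {"translation": [9, 0, 0], "turn": [0, 0, 0]},
    {"translation": [12, 0, 0], "turn": [0, 0, 0]},
    {"translation": [15, 0, 0], "turn": [0, 0, 0]},
    {"translation": [18, 0, 0], "turn": [0, 0, 0]},
    {"translation": [20, 0, 0], "turn": [0, 0, 0]},
    {"translation": [20, 0, 0], "turn": [0, 0, 0]}
  ]
}}

```text
clock: 10.13
position: [0.5074, 0.0581, 0.081]
ee_rot: [-3.141, -0.032, 0.001]
force: [-5.0, 3.3, 0.8]
width: 0.008
```

Call:
{"fn": "jog_arm", "kwargs": {
  "commands": [
    {"translation": [2, 0, 0], "turn": [0, 0, 0]},
    {"translation": [4, 0, 0], "turn": [0, 0, 0]},
    {"translation": [6, 0, 0], "turn": [0, 0, 0]},
    {"translation": [6, 0, 0], "turn": [0, 0, 0]},
    {"translation": [6, 0, 0], "turn": [0, 0, 0]}
  ]
}}

```text
clock: 10.55
position: [0.5129, 0.0586, 0.081]
ee_rot: [-3.141, -0.033, 0.002]
force: [-8.0, 4.4, 1.9]
width: 0.003
```

Call:
{"fn": "jog_arm", "kwargs": {
  "commands": [
    {"translation": [1, 0, 0], "turn": [0, 0, 0]},
    {"translation": [2, 0, 0], "turn": [0, 0, 0]},
    {"translation": [3, 0, 0], "turn": [0, 0, 0]},
    {"translation": [3, 0, 0], "turn": [0, 0, 0]},
    {"translation": [3, 0, 0], "turn": [0, 0, 0]}
  ]
}}

```text
clock: 10.97
position: [0.5156, 0.0589, 0.081]
ee_rot: [-3.14, -0.034, 0.003]
force: [-7.1, 4.8, 0.1]
width: 0.006
```

Call:
{"fn": "jog_arm", "kwargs": {
  "commands": [
    {"translation": [1, 0, 0], "turn": [0, 0, 0]},
    {"translation": [2, 0, 0], "turn": [0, 0, 0]},
    {"translation": [3, 0, 0], "turn": [0, 0, 0]},
    {"translation": [3, 0, 0], "turn": [0, 0, 0]},
    {"translation": [3, 0, 0], "turn": [0, 0, 0]}
  ]
}}

```text
clock: 11.38
position: [0.5183, 0.0591, 0.081]
ee_rot: [-3.14, -0.034, 0.003]
force: [-8.8, 5.3, 2.6]
width: 0.003
```

Call:
{"fn": "jog_arm", "kwargs": {
  "commands": [
    {"translation": [1, 0, 0], "turn": [0, 0, 0]},
    {"translation": [2, 0, 0], "turn": [0, 0, 0]},
    {"translation": [3, 0, 0], "turn": [0, 0, 0]},
    {"translation": [3, 0, 0], "turn": [0, 0, 0]},
    {"translation": [3, 0, 0], "turn": [0, 0, 0]}
  ]
}}

```text
clock: 11.8
position: [0.52, 0.0591, 0.0809]
ee_rot: [-3.141, -0.034, 0.007]
force: [-12.7, 5.5, 6.1]
width: 0.006
```

Call:
{"fn": "jog_arm", "kwargs": {
  "commands": [
    {"translation": [1, 0, 0], "turn": [0, 0, 0]},
    {"translation": [2, 0, 0], "turn": [0, 0, 0]},
    {"translation": [2, 0, 0], "turn": [0, 0, 0]},
    {"translation": [2, 0, 0], "turn": [0, 0, 0]},
    {"translation": [2, 0, 0], "turn": [0, 0, 0]},
    {"translation": [2, 0, 0], "turn": [0, 0, 0]}
  ]
}}

```text
clock: 12.3
position: [0.5201, 0.0591, 0.0807]
ee_rot: [3.141, 0.035, -0.011]
force: [-20.3, 4.6, 11.6]
width: 0.003
```

```bash
python3 - <<'E'
from h import *
a=arm.get_image("scene"); s=arm.observe(); p=np.array(s["position"]); print(s["clock"],p,s["width"],s["force"])
im=cv2.convertScaleAbs(cv2.resize(a[110:230,260:420],(800,600),interpolation=2),alpha=1.6,beta=20)
yaw,piv=.03,np.array([.537,-.045])
for th,c in((.25,(0,0,255)),(-.07,(0,255,0))):
  R=np.array([[np.cos(yaw+th),-np.sin(yaw+th)],[np.sin(yaw+th),np.cos(yaw+th)]])
  for o in([.0055,.130],[.0055,.02]):
    q=proj("scene",[*(piv+R@o),.161])[0]; cv2.circle(im,(int((q[0]-260)*5),int((q[1]-110)*5)),3,c,-1)
cv2.imwrite("pics/n8.png",im)
E
```

```text
12.35 [0.52011595 0.05909764 0.08076104] 0.010359119285048802 [-20.90300521   5.20448434  11.919743  ]
```

View pics/n8.png

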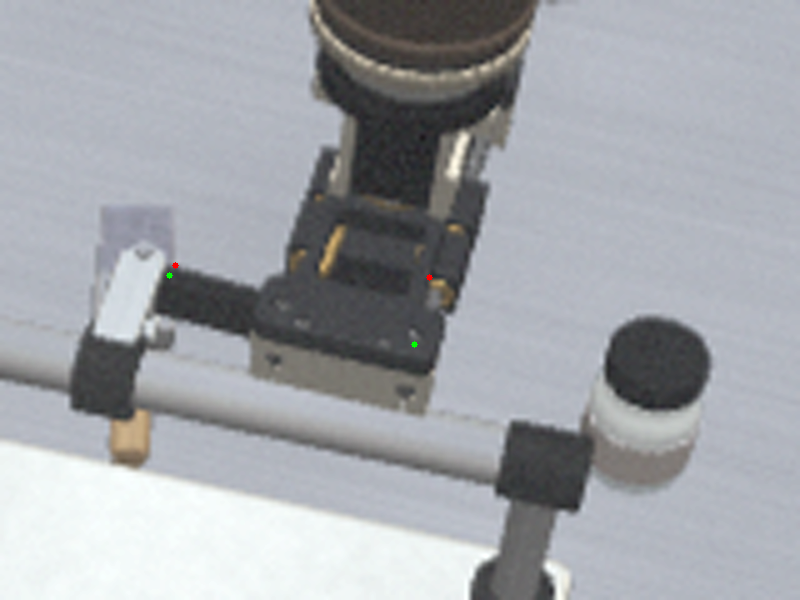

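```bash
python3 - <<'E'
from h import *
np.set_printoptions(precision=3,suppress=True)
s=arm.observe(); p=np.array(s["position"])
print("plate",proj("scene",[p+[.091,-.035,.107],p+[.091,.039,.107]]),"seen (310,185),(345,192.6)")
print("bar top edge",proj("scene",[[.600,.04,.163],[.597,.09,.163],[.584,.04,.15]]))
for n in("scene","top"):
  arm.get_image(n); t=arm.trace(n,"brake")
  if not t: continue
  print(n,t[0]["box"],t[0]["confidence"])
  m=np.argwhere(t[0]["region"])[:,::-1]; W=np.array([at_z(n,x,.16) for x in m])[:,:2]
  W=W[W[:,1]>-.03]; print("y range",W[:,1].min(),W[:,1].max())
  # centreline: mean x per y bin
  ys=np.arange(W[:,1].min(),W[:,1].max(),.006); c=[(y+.003,W[(W[:,1]>=y)&(W[:,1]<y+.006),0].mean()) for y in ys]
  c=np.array(c); c=c[np.isfinite(c[:,1])]; print(c.T); print("slope dx/dy",np.polyfit(c[:,0],c[:,1],1))
print(arm.landmark_of("scene","brake_pivot")[:1],arm.landmark_of("scene","release_press")[:1])
for i in range(2): arm.get_image("scene"); s=arm.observe(); print(s["clock"],s["position"],s["force"])
E
```

```text
plate [[307.913 184.299]
 [343.633 193.484]] seen (310,185),(345,192.6)
bar top edge [[315.994 190.52 ]
 [339.897 195.569]
 [317.529 189.251]]
scene [292.2, 161.0, 18.2, 18.6] 0.68
y range -0.02985877733124065 0.014017893187533909
[[-0.027 -0.021 -0.015 -0.009 -0.003  0.003  0.009  0.015]
 [ 0.55   0.551  0.551  0.55   0.551  0.551  0.552  0.555]]
slope dx/dy [0.088 0.552]
top [330.4, 228.5, 36.6, 15.5] 0.38Traceback (most recent call last):
  File "<stdin>", line 11, in <module>
    return umr_minimum(a, axis, None, out, keepdims, initial, where)
ValueError: zero-size array to reduction operation minimum which has no identity
```

Call:
{"fn": "jog_arm", "kwargs": {
  "commands": [
    {"translation": [0, 0, 0], "turn": [0, 0, 0]},
    {"translation": [0, 0, 0], "turn": [0, 0, 0]},
    {"translation": [0, 0, 0], "turn": [0, 0, 0]},
    {"translation": [0, 0, 0], "turn": [0, 0, 0]},
    {"translation": [0, 0, 0], "turn": [0, 0, 0]},
    {"translation": [0, 0, 0], "turn": [0, 0, 0]},
    {"translation": [0, 0, 0], "turn": [0, 0, 0]},
    {"translation": [0, 0, 0], "turn": [0, 0, 0]},
    {"translation": [0, 0, 0], "turn": [0, 0, 0]},
    {"translation": [0, 0, 0], "turn": [0, 0, 0]},
    {"translation": [0, 0, 0], "turn": [0, 0, 0]},
    {"translation": [0, 0, 0], "turn": [0, 0, 0]}
  ]
}}

```text
clock: 13.55
position: [0.5201, 0.0591, 0.0808]
ee_rot: [3.141, 0.035, -0.011]
force: [-20.6, 4.6, 12.9]
width: 0.008
```

Call:
{"fn": "jog_arm", "kwargs": {
  "commands": [
    {"translation": [0, 0, 0], "turn": [0, 0, 0]},
    {"translation": [0, 0, 0], "turn": [0, 0, 0]},
    {"translation": [0, 0, 0], "turn": [0, 0, 0]},
    {"translation": [0, 0, 0], "turn": [0, 0, 0]},
    {"translation": [0, 0, 0], "turn": [0, 0, 0]},
    {"translation": [0, 0, 0], "turn": [0, 0, 0]},
    {"translation": [0, 0, 0], "turn": [0, 0, 0]},
    {"translation": [0, 0, 0], "turn": [0, 0, 0]},
    {"translation": [0, 0, 0], "turn": [0, 0, 0]},
    {"translation": [0, 0, 0], "turn": [0, 0, 0]},
    {"translation": [0, 0, 0], "turn": [0, 0, 0]},
    {"translation": [0, 0, 0], "turn": [0, 0, 0]}
  ]
}}

```text
clock: 14.55
position: [0.5201, 0.0591, 0.0808]
ee_rot: [3.141, 0.035, -0.011]
force: [-20.8, 5.1, 12.1]
width: 0.006
```

Call:
{"fn": "jog_arm", "kwargs": {
  "commands": [
    {"translation": [-4, 0, 0], "turn": [0, 0, 0]},
    {"translation": [-8, 0, 0], "turn": [0, 0, 0]},
    {"translation": [-13, 0, 0], "turn": [0, 0, 0]},
    {"translation": [-18, 0, 0], "turn": [0, 0, 0]},
    {"translation": [-24, 0, 0], "turn": [0, 0, 0]},
    {"translation": [-30, 0, 0], "turn": [0, 0, 0]},
    {"translation": [-36, 0, 0], "turn": [0, 0, 0]},
    {"translation": [-45, 0, 0], "turn": [0, 0, 0]},
    {"translation": [-60, 0, 0], "turn": [0, 0, 0]},
    {"translation": [-80, 0, 0], "turn": [0, 0, 0]},
    {"translation": [-100, 0, -10], "turn": [0, 0, 0]},
    {"translation": [-100, 0, -20], "turn": [0, 0, 0]}
  ]
}}

```text
clock: 15.55
position: [0.4209, 0.0558, 0.1011]
ee_rot: [3.141, 0.034, -0.003]
force: [-0.8, -0.3, 0.6]
width: 0.002
```

Call:
{"fn": "jog_arm", "kwargs": {
  "commands": [
    {"translation": [-10, 0, -30], "turn": [0, 0, 0]},
    {"translation": [-10, 0, -60], "turn": [0, 0, 0]},
    {"translation": [-10, 0, -90], "turn": [0, 0, 0]},
    {"translation": [-10, 0, -120], "turn": [0, 0, 0]},
    {"translation": [-10, 0, -120], "turn": [0, 0, 0]},
    {"translation": [-10, 0, -120], "turn": [0, 0, 0]}
  ]
}}

```text
clock: 16.05
position: [0.4166, 0.0561, 0.2232]
ee_rot: [-3.141, -0.031, -0.009]
force: [-0.1, 0.5, -0.9]
width: 0.009
```

```bash
python3 - <<'E'
from h import *
np.set_printoptions(precision=3,suppress=True)
a=arm.get_image("scene"); s=arm.observe(); print(s["clock"],s["position"],s["force"],s["dq"])
cv2.imwrite("pics/end.png",cv2.convertScaleAbs(cv2.resize(a[60:320,140:440],(780,676)),alpha=1.5,beta=15)[:600])
for q in("brake","release"):
  t=arm.trace("scene",q)[:1]; print(q,[(x["box"],x["confidence"]) for x in t])
for q,z in (("brake_press",.15),("release_press",.15),("dish",.07),("jar",0),("paint_brush",0),("slide_tray",0)):
  print(q,[(x["at"],round(x["confidence"],2),at_z("scene",x["at"],z)) for x in arm.landmark_of("scene",q)[:1]])
E
```

```text
16.1 [0.415 0.056 0.222] [-0.628 -1.111 -0.918] [-0.005  0.026  0.005  0.032  0.001 -0.001 -0.002]
brake [([286.5, 157.2, 60.6, 18.0], 0.6)]
release [([211.2, 146.6, 33.8, 11.0], 0.78)]
brake_press [([332.4, 166.2], 0.75, array([0.508, 0.053, 0.15 ]))]
release_press [([235.6, 151.0], 0.76, array([ 0.534, -0.164,  0.15 ]))]
dish [([292.8, 254.8], 0.79, array([0.706, 0.027, 0.07 ]))]
jar [([386.6, 201.3], 0.93, array([0.432, 0.188, 0.   ]))]
paint_brush [([282.9, 176.5], 0.59, array([ 0.438, -0.079,  0.   ]))]
slide_tray [([166.6, 173.5], 0.8, array([ 0.528, -0.364,  0.   ]))]
```

View pics/end.png

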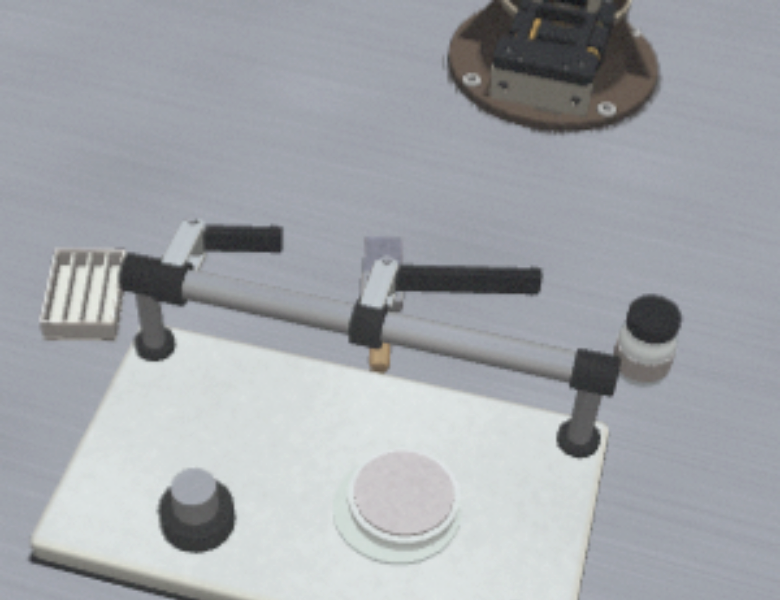

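```bash
python3 -c "
from cell import arm
s=arm.observe();print(s['clock'],s['force'],arm.sign_off())"
```

```text
the job is handed in; nothing more can be done
16.5 [-0.0453085  -1.4584884   1.33899397] None
```

I pressed the long lever in to its stop with the back of the shut fingers, kept it there for about 2.5 s, let it come back out, and took the hand clear. The job was handed in at 16.5 s; it reports no verdict.

**At the stop:** The push was steady at about 21 N with no further movement, well under the 60 N limit. Part of the blade was hidden by the gripper. What showed was roughly parallel to the bar, as it should be at the stop, but I could only judge the angle to about 0.05 rad.

**After backing off:** The long lever's outline is within 3 px of where it was at the start, and the short lever stands fully out. The dish, jar, brush and tray show no displacement in the picture. Their network positions were within about 8 mm of the first readings, which is the networks' usual scatter. The force reading was about 2 N or less, close to its usual noise.

**What disagreed:**
- **Tip height:** In the camera pictures the fingertips were about 45 mm higher than the reported TCP. My first approach therefore passed above the lever without touching it, so I went about 50 mm lower and then made contact.
- **Upward force:** At the stop the wrist also showed about 12 N upward. I put this down to friction on the blade. By my measurements the gripper body was well above the bar, but I did not see that gap directly.

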